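Shut the reagent pen and drop its gravity latch

TASK

The wire gate of the reagent bottle pen is parked open, its gravity latch bar behind the hold-open tooth. By the red T-handle, lift the bar clear of that tooth, swing the gate shut with the bar held up over the catch until you feel the bar meet the rubber buffer, press the buffer in slightly and let the bar drop fully down behind the catch's tooth, so that the gate stays shut against its spring. Be gentle: a few newtons are enough, never ram or drag the bar against the teeth or the buffer, and leave the bottles and the vial where they stand.

Things in the scene. Friction and masses are not known exactly. Their poses are not given: they have to be found in the camera images.
- pen: Bench-top bottle pen: grey 125 x 250 mm base plate, 5 mm thick, with a steel wire fence 90 mm high on three sides. Origin on the bench under the middle of the fence; its x axis points from the open gate side into the pen, y along the gate side from the hinge post towards the catch post, z up. Its place and yaw vary; it is fixed to the bench.
- hinge (a point): Point on the gate's upright hinge axis, at the height of the latch bar's centre line (105 mm above the bench); at (-55, -100, 105) mm in the pen's frame. It does not move.
- gate (a joint): Angle of the gate about the upright hinge axis, rad. 0: along the pen's +y from the hinge (shut); growing values swing it out of the pen (to the pen's -x), up to 1.0. It starts parked at 0.72 to 0.92. A light spring pulls it open (about 3 N at the handle when shut, fading to none at 1.0); hinge friction is about 0.8 N at the handle.
- latch (a joint): Angle of the latch bar about its level pivot on the gate, rad. 0: bar level, resting on the gate (down); growing values raise its free end, up to a stop at 0.36. The free bar falls by its weight alone.
- latch_bar: Aluminium latch bar with the red T-handle: 8 mm thick, 14 mm high, about 0.12 kg. Origin on its pivot, y along the bar to its free end (200 mm out), x square to the gate, z up. The teeth act 180 mm from the pivot, where its underside is 98 mm above the bench when down and must rise more than 23 mm (latch above 0.13 rad, better 0.22) to pass over.
- hold_post: Grey post outside the pen with the hold-open tooth, a steel plate 8 mm thick whose top is 122 mm above the bench, 215 mm from the hinge axis, where the gate angle is 0.65 rad. Origin in the post's foot. The parked bar lies on the open side of it.
- catch_post: Grey post of the catch for the shut gate; origin 4 mm above the bench in its foot, 215 mm from the hinge axis at gate angle 0. On it is clamped a steel strike which somebody has shifted by up to 18 mm along the pen's x either way, so the seated gate angle is anywhere from -0.095 to 0.09 rad and must be found by feel. More than 8 N between the bar and either post is too much.
- bottle_yellow: White plastic reagent bottle with a yellow cap, 53 x 53 x 104 mm, standing in the pen; origin under its centre. Leave alone.
- bottle_green: White plastic reagent bottle with a green cap, 53 x 53 x 104 mm, standing in the pen; origin under its centre. Leave alone.
- vial: Glass sample vial with a black cap, 33 x 33 x 70 mm, standing on the bench beside the hinge post; origin under its centre. Leave alone.
- catch (a point): Point on the catch post where the bar's centre line would lie if the strike were unshifted, 105 mm above the bench; it does not show the shift. In the direction of shutting (pen's +x) the strike has a tooth 8 mm thick, top 121 mm above the bench, centre 9 mm before this point; then a gap of 9 mm for the 8 mm bar; then a rubber buffer (see buffer).
- buffer (a point): Nominal middle of the black rubber buffer's face if the strike were unshifted (fixed to the post, does not show the shift): 4 mm behind the catch point, 130 mm above the bench; the buffer reaches up to 170 mm. It gives 1 mm for each 5 N, 6 mm at most. Held pressed in with 2 to 5 N there is room to lower the bar between tooth and buffer.
- handle (a point): Centre of the red T-handle on the bar: a round bar 18 mm in diameter and 44 mm long, lying level, square to the gate, on a thin stem. It is 45 mm above the bar's centre line, 85 mm out from the bar's pivot; the pivot is 35 mm from the hinge axis along the gate. So with the bar down it is 120 mm from the hinge axis, 150 mm above the bench. Room to pinch it from above along the gate's line.

How it is judged (in metres and radians):
On the way, in this order (a step that is already met when the one before it is completed fails the run):
1. the latch bar is lifted clear of the hold-open tooth while the gate is still parked open (value of joint latch above 0.12 rad and value of joint gate above 0.66 rad), for 0.05 s.
2. the gate is swung shut with the bar held up over the catch's tooth (value of joint latch above 0.1 rad and value of joint gate below 0.11 rad), for 0.05 s.
At the end, for the whole second after the job is handed in: The gate is shut (gate angle between -0.12 and 0.11 rad) and stays still by itself against its opening spring, the bar is down (latch under 0.05 rad) and so lies between the catch's tooth and the buffer, and both bottles and the vial stand within 15 mm of where they were (value of joint latch below 0.05 rad and value of joint gate between -0.12 and 0.11 rad and velocity of joint gate between -0.05 and 0.05 rad/s and distance of each of bottle_yellow, bottle_green, vial from where it was at the start of the episode below 0.015 m); the robot touches nothing.
It fails at once if the bar is rammed or pressed against the catch or its buffer with more than 8 N (contact force between latch_bar and catch_post above 8 N).
It fails at once if the bar is dragged against the hold-open post with more than 8 N (contact force between latch_bar and hold_post above 8 N).
It fails at once if a bottle or the vial is tipped over (angle between any of bottle_yellow, bottle_green, vial's own z axis and vertical above 0.35 rad).
It also fails if it takes over 62 s, if anything falls off the work surface, if the arm or the gripper's body presses on something with over 40 N, if the wrist force passes 120 N, or if a joint passes its speed limit or range.

ROBOT

A 6-joint arm with a two-finger parallel gripper is mounted at the origin on a cart in front of the work surface, level with it; the furniture and walls round the work are solid. World frame = base frame: x ahead of the robot, y to its left, z up, the work surface at z = 0. Lengths are in mm, angles in rad, forces in N, time in s.
With the tool pointing down it reaches from about 350 to 975 mm from the base axis. Payload 7.1 kg.
Tool frame: the origin (TCP) lies midway between the tips of the shut fingers; the grasp point (between the pads) lies ctrl.grip_point_offset behind it (ctrl.grip_point_offset is the distance from the TCP to the grasp point, in mm); z points along the fingers, y is the line along which they close (so a half turn about z gives the same grasp; the last joint's range is limited). The gripper opens to 88 mm and grips with 3 to 60 N. Pads are 20 mm wide; open, the fingers measure 115 mm over their backs; the gripper's body (75 mm by 178 mm) begins 61 mm behind the grasp point.
Start: joints at [1.321, 0.423, 1.63, -0, 1.089, -0.019], TCP at [142.941, 608.418, 222.675] pointing down, gripper open.
Joint ranges: [-3, 3], [-0.9, 2.11], [0.09, 2.58], [-1.31, 4.45], [0.11, 2.69], [-2.54, 2.54]. Speed limits (rad/s): [2.39, 2.39, 3.01, 3.14, 3.14, 3.14].

INTERFACE

Orientations are given as a rotation vector (axis times angle).
In Python, from workcell import ctrl, get_image, close_job, finder gives the robot as it stands.
- The arm moves only by the tool servo_tool, never from a script. Its argument "deltas" is a list of rows, each a list of 2 entries, a list of its own where there are three numbers: the shift along the tool's x, y, z in mm, then the turn, a rotation vector about the tool's x, y, z in rad. A call has 1 to 5 rows; each row is the pose to reach, as a shift and turn from the pose commanded when the call began, along the tool's axes at that moment; what a row does not reach only later rows make up. A row lasts 1/12 s, in which the tool goes at most 41.7 mm and 7.16 degrees, less where a joint would pass 70% of its speed; a pose out of reach is approached as far as the arm can. A call with a gripper value outside its range is refused whole. "grip" is the closure, from -1 (fully open) to 1 (shut), so that 0 is half open, set as the call begins (left out, the last holds). The fingers move at their own pace and stop on an object; the grip force is fixed at half the most. Time passes only in rows, so rows that repeat a pose let the fingers close. It gives the time, the measured TCP pose, the force, the opening and the grip force at its end, in the units of the state.
- ctrl.get_obs(): the state, without advancing time (a new reading comes with each control period).
- get_image(name): name is "scene" or "top"; returns a dict with "frame" (480x640x3 uint8, blue, green, red), "depth" (480x640 float32, mm along the optical axis (not along the pixel's ray), 0 where there is no reading), "K" (3x3 intrinsics, pixels), "dist" ([k1, k2, p1, p2, k3] as OpenCV has them; the pictures are not rectified), "pose" (4x4, takes a point from camera to world coordinates). Camera axes: x right, y down, z forward; pixel columns grow to the right and rows downward; lengths in mm; the calibration is good to about 2 mm. A picture is of the moment at which its call begins.
- close_job(): hands the job in; it is judged then, once.
Trained networks look in a picture, given as the dict that the camera call returned (one of the last four; its "shot" number tells which), for a name from the list of things; names that differ only in an ending like _2 or _b are one class to them, and where a whole thing is asked for, a point or a joint stands for the part that bears it (a point fixed in the world has none). Each returns a list of dicts, best first, with "score" (0 to 1); they miss things now and then, are a little off and sometimes report something else, mostly with a low value. They report only what shows in the picture. A call takes as long as a camera call.
- finder.search_frame(query, picture): "rect" ([centre column, centre row, width, height] as shares, 0 to 1, of the picture: columns of its width, rows of its height, round what is visible of it).
- finder.silhouettes(query, picture): "mask" (480x640 bool, what is visible of it) and "rect" ([centre column, centre row, width, height] as shares, 0 to 1, of the picture: columns of its width, rows of its height, round what is visible of it).
The state is a dict: "t": time; "qpos": joint angles; "qvel": joint speeds; "joint_torque": joint torques, N m; "ee_pos": TCP position; "orientation": TCP orientation; "ft_force": force on the tool from outside, world axes, zero at the start; "moment": the same for the moment, N m; "width": finger opening in mm; "grasp_force": force on a finger pad.
Only numpy, scipy, OpenCV 4.12 (cv2) and the standard library are available. Lean on these libraries where they do the work, as an engineer would, in place of code of your own. Each camera call takes 0.05 s, during which the arm holds its last target. There are 200 camera calls.

## Working session

There is one attempt and no reset: what is moved stays moved. The work goes in short steps, Python scripts to look and compute and a tool call to move; the robot and the scene stay as the last step left them, time stands still between calls to the robot, and variables do not carry over. Pictures are saved under pics/ and viewed, at most 10 in all, crops included, and the job is handed in when it is done.

Besides the shell and the picture viewer there is one more tool, called after ">>>" by a JSON object that holds its "method" and its "body", one argument or row to a line. servo_tool: Moves the arm, as the interface text tells. Its arguments: {"type":"object","properties":{"deltas":{"type":"array","items":{"type":"array"}},"grip":{"type":"number"}},"required":["deltas"]}

```bash
mkdir -p pics
cat > h.py <<'E'
import numpy as np, cv2
from workcell import ctrl, get_image, close_job, finder
def cloud(p):
    K=np.array(p["K"],float);d=np.array(p["dist"],float)
    v,u=np.mgrid[0:480,0:640]
    n=cv2.undistortPoints(np.stack([u,v],-1).reshape(-1,1,2).astype(np.float64),K,d).reshape(480,640,2)
    z=p["depth"].astype(float)
    c=np.dstack([n[...,0]*z,n[...,1]*z,z,np.ones_like(z)])
    w=(c@np.array(p["pose"]).T)[...,:3]; w[z<=0]=np.nan
    return w
E
python3 - <<'E'
from h import *
o=ctrl.get_obs(); print(o, ctrl.grip_point_offset)
for n in("scene","top"):
    p=get_image(n); w=cloud(p); cv2.imwrite(f"pics/{n}0.png",p["frame"])
    np.savez(f"{n}0.npz",w=w,f=p["frame"])
    print(n,np.array(p["pose"]).round(2).tolist())
    for q in("pen","latch_bar","handle","hold_post","catch_post","bottle_yellow","bottle_green","vial","gate","buffer"):
        for r in finder.silhouettes(q,p)[:1]:
            m=r["mask"]; x=w[m]; x=x[~np.isnan(x[:,0])]
            print(q,round(r["score"],2),(np.array(r["rect"])*[640,480,640,480]).round(),np.median(x,0).round() if len(x) else None, (np.percentile(x,2,0).round(),np.percentile(x,98,0).round()) if len(x) else None)
E
```

```text
{'t': 0.0, 'qpos': array([ 1.32100277e+00,  4.23857907e-01,  1.63068552e+00,  1.45078228e-05,
        1.08862281e+00, -1.89737189e-02]), 'qvel': array([ 0.00094693, -0.00018243,  0.00051623,  0.00026921,  0.00099979,
        0.00067475]), 'joint_torque': array([ 2.40097379e-04, -5.44611096e+01, -2.73676246e+01,  6.44880719e-02,
        2.23900226e-02, -1.03353518e-04]), 'ee_pos': array([142.80010611, 607.88704511, 221.89281485]), 'orientation': array([-3.61751278e-01, -3.12046948e+00,  2.44662578e-03]), 'ft_force': array([-0.04436438,  0.08100946,  0.99555117]), 'moment': array([ 0.01598983, -0.026822  , -0.0016872 ]), 'grasp_force': 0.0, 'width': 87.66048552795947} 18.700000000000003
scene [[0.88, -0.29, 0.38, 253.02], [-0.48, -0.5, 0.72, -341.53], [-0.01, -0.82, -0.58, 613.39], [0.0, 0.0, 0.0, 1.0]]
pen 0.93 [315. 284. 143. 136.] [525. 210.  47.] (array([419., 141.,   3.]), array([695., 397., 159.]))
latch_bar 0.55 [305. 298. 109.  70.] [516. 153. 111.] (array([412., 137.,  43.]), array([599., 240., 159.]))
handle 0.55 [306. 297. 104.  70.] [517. 154. 111.] (array([412., 137.,   3.
[... 1278 characters left out ...]
ray([416., 141., 103.]), array([604., 178., 160.]))
catch_post 0.84 [288. 278.  36.  40.] [484. 323.  95.] (array([459., 296.,  90.]), array([518., 356., 175.]))
bottle_yellow 0.58 [319. 203.  25.  30.] [637. 263.  85.] (array([622., 238.,   7.]), array([665., 287., 111.]))
bottle_green 0.91 [289. 233.  22.  29.] [571. 322.  92.] (array([555., 300.,  21.]), array([597., 346., 112.]))
vial 0.64 [398. 206.  23.  20.] [638. 100.  60.] (array([628.,  74.,   1.]), array([655., 112.,  73.]))
gate 0.71 [373. 258.  35. 115.] [523. 161. 109.] (array([422., 131.,  -1.]), array([639., 181., 159.]))
buffer 0.94 [288. 276.  41.  36.] [484. 324.  96.] (array([461., 298.,  90.]), array([518., 356., 175.]))
```

Run:
```python
from h import *
for n in("scene","top"):
    a=np.load(f"{n}0.npz"); w,f=a["w"],a["f"].astype(int)
    red=(f[...,2]>110)&(f[...,2]>2*f[...,1])&(f[...,2]>2*f[...,0])&(w[...,2]>130)
    x=w[red]; print(n,len(x),np.median(x,0).round(1),x.min(0).round(),x.max(0).round())
    if len(x)>5:
        c=x[:,:2]-x[:,:2].mean(0); s,V=np.linalg.eigh(c.T@c); print("dir",V[:,1], "mid",x[:,:2].mean(0), (c@V[:,1]).min(),(c@V[:,1]).max())
    # bar top points z 105..118
    m=(w[...,2]>104)&(w[...,2]<118)&(w[...,1]<200)&(w[...,1]>110)&(w[...,0]>400)&(w[...,0]<700)
    x=w[m]; c=x[:,:2]-x[:,:2].mean(0); s,V=np.linalg.eigh(c.T@c); print("bar",len(x),x.mean(0),V[:,1],x.min(0),x.max(0))
    # pen base plate
    if n=="top":
        m=(w[...,2]>2.5)&(w[...,2]<9)&(w[...,0]>420)&(w[...,0]<760)&(w[...,1]>100)&(w[...,1]<430)
        m=cv2.morphologyEx(m.astype(np.uint8),cv2.MORPH_OPEN,np.ones((3,3)))>0
        x=w[m][:,:2].astype(np.float32); print("plate",cv2.minAreaRect(x),len(x))
    fr=a["f"]; c=fr[180:370,210:450] if n=="scene" else fr[150:340,220:460]
    cv2.imwrite(f"pics/{n}c.png",cv2.resize(c,None,fx=3,fy=3,interpolation=cv2.INTER_CUBIC))
```

```text
scene 299 [521.9 163.8 158.2] [511. 135. 150.] [864. 332. 171.]
dir [-0.90207556 -0.43157813] mid [611.65534218 200.14513919] -276.8436312384766 112.47579746934433
bar 954 [505.54343517 158.07901451 110.38345233] [-0.9969716  -0.07776652] [408.20877374 136.37719456 104.01037022] [617.76839595 199.38419011 117.70753942]
top 341 [528.3 174.5 159.3] [514. 139. 151.] [867. 335. 798.]
dir [-0.90134611 -0.43309952] mid [654.74654936 224.26375301] -231.92522343525525 158.67999867404288
bar 480 [515.33271684 159.42307442 111.4323096 ] [-0.98930556 -0.14585781] [410.60010564 140.13502992 104.20355753] [638.76524793 180.91189586 117.11681016]
plate ((561.2680053710938, 245.98109436035156), (248.14456176757812, 249.67654418945312), 46.9648323059082) 4007
```

View pics/scenec.png

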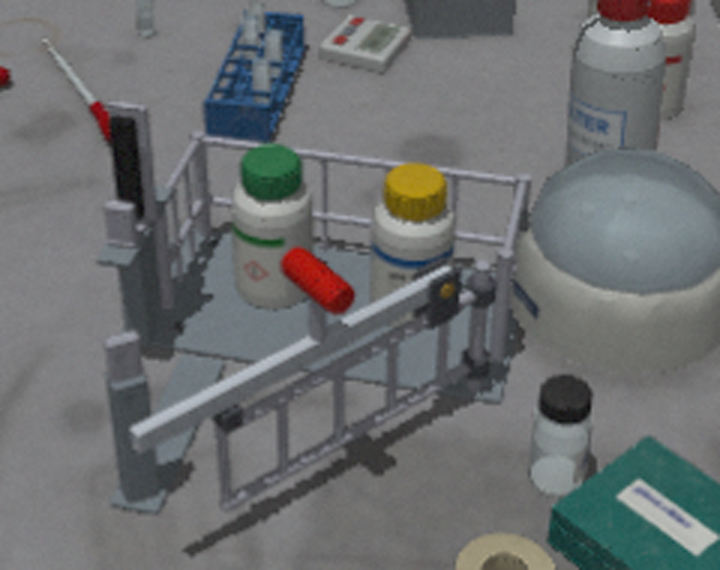

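View pics/topc.png

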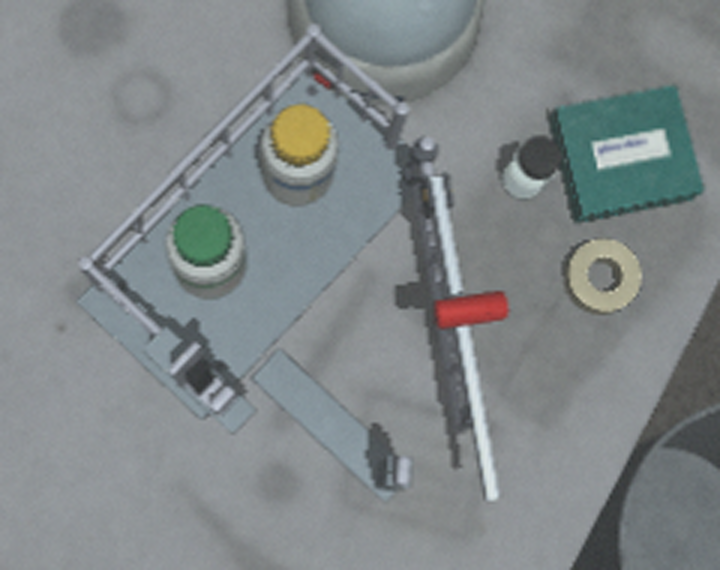

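Run:
```python
from h import *
for n in("scene","top"):
    a=np.load(f"{n}0.npz"); w,f=a["w"],a["f"].astype(int)
    red=(f[...,2]>110)&(f[...,2]>2*f[...,1])&(f[...,2]>2*f[...,0])&(w[...,2]>130)&(w[...,2]<170)&(abs(w[...,0]-525)<40)&(abs(w[...,1]-160)<45)
    x=w[red]
    r=cv2.minAreaRect(x[:,:2].astype(np.float32)); print(n,len(x),"handle rect",r,"z",np.percentile(x[:,2],[2,50,95]).round(1))
    m=(w[...,2]>107)&(w[...,2]<117)&(w[...,1]<182)&(w[...,1]>125)&(w[...,0]>405)&(w[...,0]<615)
    m&=~red; x=w[m][:,:2]
    l=cv2.fitLine(x.astype(np.float32),cv2.DIST_HUBER,0,.01,.01).ravel(); print("bar line",l,np.arctan2(l[1],l[0]))
    # near-hinge
    m=(w[...,2]>85)&(w[...,2]<135)&(w[...,0]>615)&(w[...,0]<665)&(w[...,1]>140)&(w[...,1]<205)
    y=w[m]; print("hinge",len(y),np.median(y,0).round(1)); i=np.argsort(-y[:,2])[:10]; print(y[i].round().tolist())
    m=(w[...,2]>112)&(w[...,0]>445)&(w[...,0]<530)&(w[...,1]>280)&(w[...,1]<370); y=w[m]
    for lo,hi in((112,118),(118,126),(126,160),(160,180)):
        z=y[(y[:,2]>lo)&(y[:,2]<=hi)]; print("catch",lo,len(z),z.mean(0).round() if len(z) else 0, cv2.minAreaRect(z[:,:2].astype(np.float32)) if len(z) else 0)
    m=(w[...,2]>112)&(w[...,2]<130)&(w[...,0]>405)&(w[...,0]<450)&(w[...,1]>185)&(w[...,1]<230); y=w[m]
    print("hold",len(y),y.mean(0), cv2.minAreaRect(y[:,:2].astype(np.float32)) if len(y) else 0)
```

```text
scene 215 handle rect ((521.393798828125, 157.89231872558594), (18.243497848510742, 44.32576370239258), 7.5290327072143555) z [151.2 157.2 159.5]
bar line [9.8848844e-01 1.5129636e-01 5.0470831e+02 1.5379352e+02] 0.15187961
hinge 116 [637.2 173.6  90.8]
[[616.0, 165.0, 117.0], [615.0, 168.0, 116.0], [615.0, 177.0, 116.0], [618.0, 165.0, 114.0], [615.0, 174.0, 111.0], [616.0, 178.0, 111.0], [616.0, 166.0, 110.0], [617.0, 166.0, 107.0], [616.0, 165.0, 107.0], [615.0, 164.0, 105.0]]
catch 112 62 [480. 314. 115.] ((481.0795593261719, 316.7544860839844), (34.500335693359375, 17.65694236755371), 37.20683670043945)
catch 118 87 [479. 316. 121.] ((480.33984375, 317.4283752441406), (34.85453796386719, 18.27274513244629), 41.76265335083008)
catch 126 214 [486. 321. 144.] ((487.8974914550781, 320.3883361816406), (13.350502967834473, 26.08127784729004), 89.82124328613281)
catch 160 137 [487. 325. 168.] ((485.9561462402344, 325.4981994628906), (19.045494079589844, 22.908510208129883), 46.08340835571289)
hold 89 [426.10674054 196.24662633 118.89620452] ((426.8941345214844, 197.8904266357422), (10.
[... 516 characters left out ...]
[617.0, 176.0, 112.0]]
catch 112 7 [478. 323. 114.] ((479.6873779296875, 320.54791259765625), (29.584148406982422, 15.506969451904297), 52.85480499267578)
catch 118 45 [475. 312. 121.] ((481.6866455078125, 317.8902893066406), (28.995967864990234, 18.470165252685547), 45.38056945800781)
catch 126 44 [486. 327. 144.] ((485.7472839355469, 325.7267761230469), (13.580114364624023, 22.53995704650879), 42.45633316040039)
catch 160 94 [488. 327. 170.] ((487.6693420410156, 326.3550109863281), (16.329845428466797, 22.69794464111328), 44.93732452392578)
hold 46 [427.95482222 201.07315318 120.93296497] ((428.4613952636719, 201.18630981445312), (7.2907328605651855, 16.794506072998047), 87.64112091064453)
```

```bash
cat >> h.py <<'E'
from scipy.spatial.transform import Rotation as Ro
def pose(yaw,tilt=0):
    # tool y at angle yaw in the bench plane, z down, then turned about tool x by tilt
    y=np.array([np.cos(yaw),np.sin(yaw),0]);z=np.array([0,0,-1.]);x=np.cross(y,z)
    return Ro.from_matrix(np.c_[x,y,z])*Ro.from_rotvec([tilt,0,0])
def rel(p,R,p0,R0):
    return (R0.inv().apply(np.array(p)-p0)).round(1).tolist(),(R0.inv()*R).as_rotvec().round(3).tolist()
def show():
    o=ctrl.get_obs(); R=Ro.from_rotvec(o["orientation"]); y=R.apply([0,1,0])
    print("t",round(o["t"],2),"p",o["ee_pos"].round(1),"yaw",np.arctan2(y[1],y[0]).round(3),"F",o["ft_force"].round(2),"M",o["moment"].round(2),"w",round(o["width"],1),"g",round(o["grasp_force"],1),"q",o["qpos"].round(2))
    return o["ee_pos"],R
E
python3 - <<'E'
from h import *
p,R=show()
print(rel([522.5,159,195],pose(.149),p,R))
E
```

```text
t 1.1 p [142.9 608.4 222.7] yaw 1.34 F [-0.26  0.08 -0.28] M [-0.05  0.03  0.04] w 87.9 g 0.0 q [ 1.32  0.42  1.63 -0.    1.09 -0.02]
([-472.3, -350.7, 27.7], [-0.0, 0.0, 1.191])
```

>>> {"method": "servo_tool", "body": {
  "deltas": [
    [[-32, -24, 0], [0, 0, 0]],
    [[-64, -48, 0], [0, 0, 0]],
    [[-96, -72, 0], [0, 0, 0]],
    [[-128, -96, 0], [0, 0, 0]],
    [[-160, -120, 0], [0, 0, 0]]
  ],
  "grip": -1
}}

```text
t: 1.52
ee_pos: [272.0, 453.6, 222.8]
orientation: [0.361, 3.121, 0.0]
ft_force: [1.8, 0.6, 0.3]
width: 87.8
grasp_force: 0.0
```

>>> {"method": "servo_tool", "body": {
  "deltas": [
    [[-32, -24, 0], [0, 0, 0]],
    [[-64, -48, 0], [0, 0, 0]],
    [[-96, -72, 0], [0, 0, 0]],
    [[-128, -96, 0], [0, 0, 0]],
    [[-160, -120, 0], [0, 0, 0]]
  ]
}}

```text
t: 1.93
ee_pos: [400.6, 300.0, 223.0]
orientation: [0.361, 3.12, 0.001]
ft_force: [0.7, 0.9, 0.2]
width: 87.5
grasp_force: 0.0
```

>>> {"method": "servo_tool", "body": {
  "deltas": [
    [[-30, -22, 0], [0, 0, 0.12]],
    [[-60, -44, 0], [0, 0, 0.24]],
    [[-90, -66, 0], [0, 0, 0.36]],
    [[-120, -88, 0], [0, 0, 0.48]],
    [[-152.3, -110.7, 0], [0, 0, 0.6]]
  ]
}}

```text
t: 2.35
ee_pos: [523.3, 157.4, 222.9]
orientation: [1.276, 2.871, 0.0]
ft_force: [0.5, 0.5, 0.6]
width: 88.0
grasp_force: 0.0
```

>>> {"method": "servo_tool", "body": {
  "deltas": [
    [[0, 0, 0], [0, 0, 0.12]],
    [[0, 0, 0], [0, 0, 0.24]],
    [[0, 0, 0], [0, 0, 0.36]],
    [[0, 0, 0], [0, 0, 0.48]],
    [[0, 0, 0], [0, 0, 0.59]]
  ]
}}

```text
t: 2.77
ee_pos: [522.6, 158.8, 222.7]
orientation: [2.056, 2.375, 0.0]
ft_force: [-0.2, -0.1, 0.6]
width: 87.8
grasp_force: 0.0
```

Run:
```python
from h import *
p,R=show()
print(rel([522.5,159,190],pose(.149),p,R))
```

```text
t 2.77 p [522.6 158.8 222.7] yaw 0.143 F [-0.23 -0.08  0.59] M [-0.06  0.06 -0.  ] w 87.8 g 0.0 q [0.27 0.31 1.81 0.   1.03 0.13]
([0.3, -0.1, 32.7], [0.0, -0.0, -0.006])
```

>>> {"method": "servo_tool", "body": {
  "deltas": [
    [[0, 0, 30], [0, 0, 0]],
    [[0, 0, 55], [0, 0, 0]],
    [[0, 0, 75], [0, 0, 0]],
    [[0, 0, 91], [0, 0, 0]],
    [[0, 0, 91], [0, 0, 0]]
  ],
  "grip": 0.3
}}

```text
t: 3.18
ee_pos: [520.4, 158.4, 128.7]
orientation: [-2.047, -2.379, 0.007]
ft_force: [-0.3, 0.1, -0.3]
width: 57.9
grasp_force: 0.0
```

>>> {"method": "servo_tool", "body": {
  "deltas": [
    [[0, 0, 0], [0, 0, 0]],
    [[0, 0, 0], [0, 0, 0]]
  ]
}}

```text
t: 3.35
ee_pos: [523.2, 159.2, 132.6]
orientation: [2.048, 2.381, 0.002]
ft_force: [-0.4, -0.2, -1.3]
width: 44.8
grasp_force: 0.0
```

Run:
```python
from h import *
p,R=show()
im=get_image("scene"); cv2.imwrite("pics/g1.png",cv2.resize(im["frame"][180:340,220:400],None,fx=4,fy=3.75))
```

```text
t 3.35 p [523.2 159.2 132.6] yaw 0.15 F [-0.37 -0.15 -1.34] M [-0.02  0.05  0.  ] w 44.8 g 0.0 q [0.27 0.43 1.87 0.   0.84 0.12]
```

View pics/g1.png

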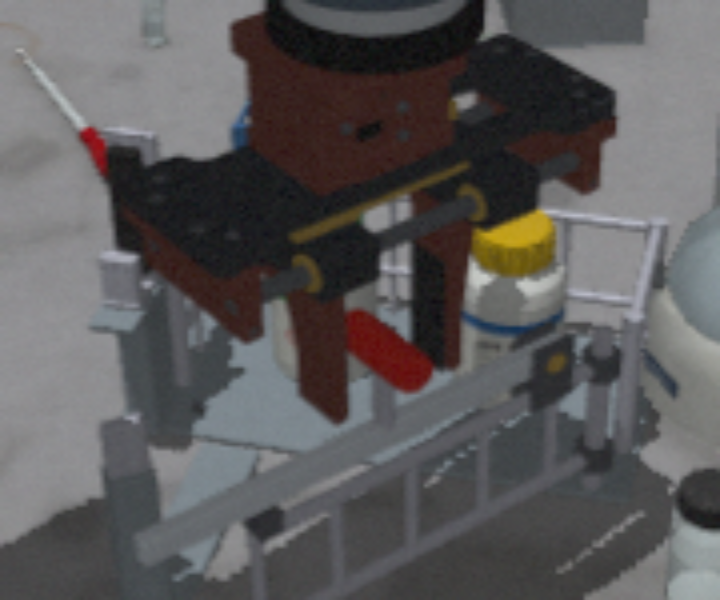

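>>> {"method": "servo_tool", "body": {
  "deltas": [
    [[0, 0, 0], [0, 0, 0]],
    [[0, 0, 0], [0, 0, 0]],
    [[0, 0, 0], [0, 0, 0]]
  ],
  "grip": 0.55
}}

```text
t: 3.65
ee_pos: [522.9, 159.1, 132.5]
orientation: [2.048, 2.381, 0.002]
ft_force: [-0.1, 0.3, -0.3]
width: 22.0
grasp_force: 0.0
```

>>> {"method": "servo_tool", "body": {
  "deltas": [
    [[0, 0, 0], [0, 0, 0]],
    [[0, 0, 0], [0, 0, 0]],
    [[0, 0, 0], [0, 0, 0]],
    [[0, 0, 0], [0, 0, 0]],
    [[0, 0, 0], [0, 0, 0]]
  ],
  "grip": 1
}}

```text
t: 4.07
ee_pos: [523.7, 159.2, 132.3]
orientation: [2.048, 2.381, 0.003]
ft_force: [6.4, 0.2, 3.5]
width: 16.9
grasp_force: 30.0
```

Run:
```python
from h import *
p,R=show()
```

```text
t 4.07 p [523.7 159.2 132.3] yaw 0.15 F [6.36 0.23 3.5 ] M [-0.08 -0.79  0.05] w 16.9 g 30.0 q [ 0.27  0.43  1.87 -0.    0.84  0.12]
```

>>> {"method": "servo_tool", "body": {
  "deltas": [
    [[0, 0.7, 0], [0, 0, 0]],
    [[0, 1.1, -1.6], [0.02, 0, 0]],
    [[0, 1.8, -3.3], [0.04, 0, 0]],
    [[0, 2.4, -5.0], [0.06, 0, 0]],
    [[0, 2.4, -5.0], [0.06, 0, 0]]
  ]
}}

```text
t: 4.48
ee_pos: [524.9, 159.4, 136.6]
orientation: [-2.022, -2.35, 0.072]
ft_force: [2.4, 0.4, 0.0]
width: 17.4
grasp_force: 30.0
```

Run:
```python
from h import *
p,R=show()
```

```text
t 4.48 p [524.9 159.4 136.6] yaw 0.15 F [2.37 0.36 0.01] M [ 0.07 -0.57  0.04] w 17.4 g 30.0 q [0.27 0.45 1.82 0.01 0.93 0.11]
```

```bash
cat >> h.py <<'E'
Y0=0.149; G0=0.90   # yaw of tool y (towards hinge) at park; gate angle
H=np.array([641.8,177.,105.])
def tcp(g,f):
    yaw=Y0+(g-G0); R=pose(yaw,f); d=-np.array([np.cos(yaw),np.sin(yaw),0])
    u=35+85*np.cos(f)-45*np.sin(f); z=85*np.sin(f)+45*np.cos(f)
    return H+u*d+[0,0,z]+R.apply([0,0,18.7]),R
def plan(s0,states):
    p0,R0=tcp(*s0)
    print([list(rel(*tcp(*s),p0,R0)) for s in states])
E
python3 - <<'E'
from h import *
plan((.9,.06),[(.9,.1),(.9,.14),(.9,.18),(.9,.22),(.9,.24)])
for g in (.9,.66,.42,.2): plan((g,.24),[(g-.048*i,.24) for i in range(1,6)])
E
```

```text
[[[-0.0, 1.1, -3.4], [0.04, 0.0, 0.0]], [[-0.0, 2.4, -6.7], [0.08, -0.0, 0.0]], [[-0.0, 3.8, -10.0], [0.12, 0.0, 0.0]], [[-0.0, 5.3, -13.2], [0.16, 0.0, 0.0]], [[-0.0, 6.1, -14.8], [0.18, 0.0, 0.0]]]
[[[5.3, 0.1, -0.0], [-0.0, 0.011, 0.047]], [[10.7, 0.5, -0.1], [0.0, 0.023, 0.093]], [[16.0, 1.1, -0.3], [0.0, 0.034, 0.14]], [[21.2, 2.0, -0.5], [0.0, 0.046, 0.186]], [[26.5, 3.1, -0.8], [-0.0, 0.057, 0.233]]]
[[[5.3, 0.1, -0.0], [0.0, 0.011, 0.047]], [[10.7, 0.5, -0.1], [0.0, 0.023, 0.093]], [[16.0, 1.1, -0.3], [0.0, 0.034, 0.14]], [[21.2, 2.0, -0.5], [0.0, 0.046, 0.186]], [[26.5, 3.1, -0.8], [0.0, 0.057, 0.233]]]
[[[5.3, 0.1, -0.0], [-0.0, 0.011, 0.047]], [[10.7, 0.5, -0.1], [0.0, 0.023, 0.093]], [[16.0, 1.1, -0.3], [0.0, 0.034, 0.14]], [[21.2, 2.0, -0.5], [0.0, 0.046, 0.186]], [[26.5, 3.1, -0.8], [0.0, 0.057, 0.233]]]
[[[5.3, 0.1, -0.0], [0.0, 0.011, 0.047]], [[10.7, 0.5, -0.1], [0.0, 0.023, 0.093]], [[16.0, 1.1, -0.3], [0.0, 0.034, 0.14]], [[21.2, 2.0, -0.5], [0.0, 0.046, 0.186]], [[26.5, 3.1, -0.8], [0.0, 0.057, 0.233]]]
```

>>> {"method": "servo_tool", "body": {
  "deltas": [
    [[0, 1.4, -3.4], [0.04, 0, 0]],
    [[0, 2.7, -6.7], [0.08, 0, 0]],
    [[0, 4.1, -10], [0.12, 0, 0]],
    [[0, 5.6, -13.2], [0.16, 0, 0]],
    [[0, 6.4, -14.8], [0.18, 0, 0]]
  ]
}}

```text
t: 4.9
ee_pos: [531.4, 160.3, 150.7]
orientation: [-1.937, -2.252, 0.276]
ft_force: [0.2, 0.4, -0.2]
width: 17.2
grasp_force: 30.0
```

>>> {"method": "servo_tool", "body": {
  "deltas": [
    [[0, 0, 0], [0, 0, 0]],
    [[0, 0, 0], [0, 0, 0]],
    [[0, 0, 0], [0, 0, 0]]
  ]
}}

```text
t: 5.15
ee_pos: [531.3, 160.3, 150.5]
orientation: [-1.939, -2.254, 0.272]
ft_force: [1.4, 1.1, -1.3]
width: 17.0
grasp_force: 30.0
```

Run:
```python
from h import *
p,R=show(); print((R.apply([0,0,1])).round(3))
im=get_image("scene"); cv2.imwrite("pics/g2.png",cv2.resize(im["frame"][180:340,220:400],None,fx=4,fy=3.75))
```

```text
t 5.15 p [531.3 160.3 150.5] yaw 0.15 F [ 1.43  1.06 -1.32] M [ 0.07 -0.45 -0.01] w 17.0 g 30.0 q [0.26 0.52 1.68 0.03 1.18 0.09]
[-0.235 -0.036 -0.971]
```

View pics/g2.png

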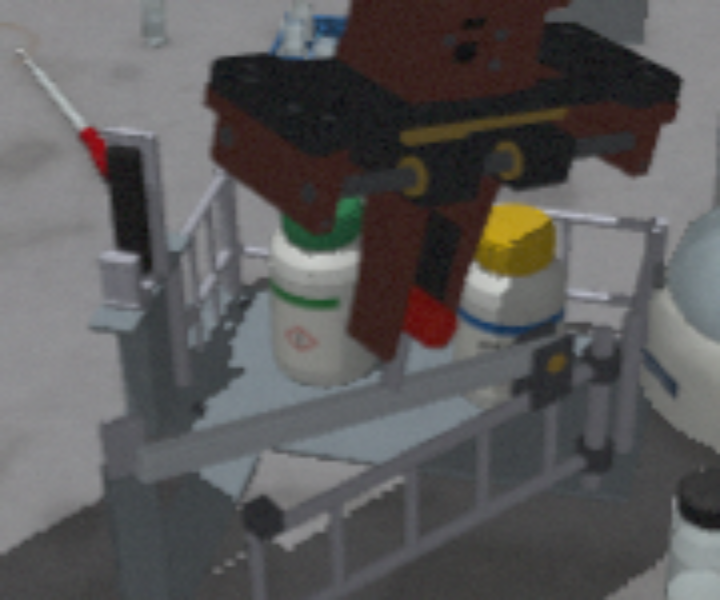

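>>> {"method": "servo_tool", "body": {
  "deltas": [
    [[5.3, 0.1, 0], [0, 0.011, 0.047]],
    [[10.7, 0.5, -0.1], [0, 0.023, 0.093]],
    [[16, 1.1, -0.3], [0, 0.034, 0.14]],
    [[21.2, 2, -0.5], [0, 0.046, 0.186]],
    [[26.5, 3.1, -0.8], [0, 0.057, 0.233]]
  ]
}}

```text
t: 5.62
ee_pos: [530.9, 186.8, 150.8]
orientation: [-2.184, -1.992, 0.241]
ft_force: [2.3, -1.7, -3.5]
width: 17.4
grasp_force: 30.0
```

Run:
```python
from h import *
p,R=show(); print(R.inv().apply(ctrl.get_obs()["ft_force"]).round(2), tcp(.66,.24)[0])
```

```text
t 5.62 p [530.9 186.8 150.8] yaw -0.092 F [ 2.32 -1.69 -3.47] M [-0.28 -0.58  0.16] w 17.4 g 30.0 q [0.27 0.53 1.67 0.09 1.17 0.32]
[-1.47  3.21  2.79] [530.9484212  187.11543106 150.75091198]
```

>>> {"method": "servo_tool", "body": {
  "deltas": [
    [[5.3, 0.3, 0], [0, 0.011, 0.047]],
    [[10.7, 0.8, -0.1], [0, 0.023, 0.093]],
    [[16, 1.5, -0.3], [0, 0.034, 0.14]],
    [[21.2, 2.4, -0.5], [0, 0.046, 0.186]],
    [[26.5, 3.5, -0.8], [0, 0.057, 0.233]]
  ]
}}

```text
t: 6.03
ee_pos: [536.4, 212.8, 150.7]
orientation: [-2.393, -1.707, 0.208]
ft_force: [0.1, -2.3, -1.6]
width: 17.3
grasp_force: 30.0
```

Run:
```python
from h import *
p,R=show(); print(R.inv().apply(ctrl.get_obs()["ft_force"]).round(2), tcp(.42,.24)[0])
```

```text
t 6.03 p [536.4 212.8 150.7] yaw -0.332 F [ 0.07 -2.26 -1.64] M [-0.34 -0.25  0.24] w 17.3 g 30.0 q [0.28 0.53 1.66 0.15 1.15 0.54]
[-2.11  1.17  1.41] [536.53011647 213.17521374 150.75091198]
```

>>> {"method": "servo_tool", "body": {
  "deltas": [
    [[4.8, 0.1, 0], [0, 0.01, 0.043]],
    [[9.6, 0.4, -0.1], [0, 0.021, 0.084]],
    [[14.4, 0.9, -0.2], [0, 0.031, 0.126]],
    [[19.2, 1.6, -0.4], [0, 0.042, 0.168]],
    [[23.9, 2.5, -0.6], [0, 0.052, 0.209]]
  ]
}}

```text
t: 6.45
ee_pos: [546.4, 234.4, 150.6]
orientation: [-2.552, -1.435, 0.174]
ft_force: [-0.0, -2.2, -1.5]
width: 17.8
grasp_force: 30.1
```

Run:
```python
from h import *
p,R=show(); print(R.inv().apply(ctrl.get_obs()["ft_force"]).round(2), tcp(.204,.24)[0])
yaw=Y0-G0; d=-np.array([np.cos(yaw),np.sin(yaw)]); x=np.array([-np.sin(yaw),np.cos(yaw)]); print(d,x)
for n in("scene","top"):
    a=np.load(f"{n}0.npz"); w,f=a["w"],a["f"].astype(int)
    q=w[...,:2]-H[:2]; r=q@d; s=q@x; z=w[...,2]
    near=(abs(r-215)<30)&(abs(s)<45)
    dark=f.max(-1)<60
    for nm,m in(("dark",near&dark&(z>125)&(z<168)),("light>125",near&~dark&(z>125)),("top",near&(z>168)),("tooth",near&(z>117.5)&(z<124)&~dark)):
        if m.sum(): print(n,nm,m.sum(),"r",np.percentile(r[m],[2,50,98]).round(1),"s",np.percentile(s[m],[2,10,50,90,98]).round(1),"z",np.percentile(z[m],[2,50,98]).round())
    m=near&(z>117.5)&(z<124)
    print(np.histogram(s[m],np.arange(-40,41,4)))
```

```text
t 6.45 p [546.4 234.4 150.6] yaw -0.547 F [-0.03 -2.17 -1.51] M [-0.53 -0.15  0.32] w 17.8 g 30.1 q [0.29 0.54 1.65 0.2  1.12 0.74]
[-1.87  1.43  1.2 ] [546.72954653 234.8964882  150.75091198]
[-0.73100686  0.68237011] [0.68237011 0.73100686]
scene dark 180 r [207.3 212.9 221.2] s [-7.3 -6.4 -4.8 -1.8  6.9] z [126. 147. 168.]
scene light>125 159 r [203.5 208.3 225.8] s [-6.2 -2.   7.   9.3 10.5] z [126. 161. 175.]
scene top 80 r [204.1 214.6 225.6] s [-5.3 -3.8  6.7  9.2 10.7] z [168. 170. 175.]
scene tooth 52 r [204.2 213.6 223.9] s [-23.4 -22.1 -18.8   7.7   8.5] z [118. 120. 123.]
(array([ 0,  0,  0,  1, 19, 15,  3,  0, 22,  4,  0,  6,  5,  0,  0,  0,  0,
        0,  0,  0]), array([-40, -36, -32, -28, -24, -20, -16, -12,  -8,  -4,   0,   4,   8,
        12,  16,  20,  24,  28,  32,  36,  40]))
top dark 15 r [210.1 215.9 221.5] s [-4.2 -4.2 -4.  -3.6 -3.5] z [129. 150. 166.]
top light>125 1277 r [197.5 208.5 220.9] s [-1.  20.3 22.6 33.9 40.6] z [149. 803. 811.]
top top 1231 r [197.4 208.4 218.3] s [ 1.  20.9 22.7 34.2 40.7] z [170. 803. 811.]
top tooth 42 r [205.2 214.3 222.7] s [-20.9 -20.5 -16.9 -14.   -0.3] z [119. 121. 123.]
(array([ 0,  0,  0,  0,  6, 20, 13,  0,  0,  2,  0,  1,  0,  0,  0,  0,  0,
        0,  0,  0]), array([-40, -36, -32, -28, -24, -20, -16, -12,  -8,  -4,   0,   4,   8,
        12,  16,  20,  24,  28,  32,  36,  40]))
```

Run:
```python
from h import *
plan((.204,.24),[(g,.24) for g in (.174,.144,.114,.094,.08)])
plan((.08,.24),[(g,.24) for g in (.075,.07,.065)])
```

```text
[[[3.3, 0.0, -0.0], [-0.0, 0.007, 0.029]], [[6.7, 0.2, -0.0], [0.0, 0.014, 0.058]], [[10.0, 0.4, -0.1], [0.0, 0.021, 0.087]], [[12.2, 0.7, -0.2], [-0.0, 0.026, 0.107]], [[13.8, 0.8, -0.2], [0.0, 0.029, 0.12]]]
[[[0.6, 0.0, -0.0], [0.0, 0.001, 0.005]], [[1.1, 0.0, -0.0], [0.0, 0.002, 0.01]], [[1.7, 0.0, -0.0], [-0.0, 0.004, 0.015]]]
```

>>> {"method": "servo_tool", "body": {
  "deltas": [
    [[3.3, 0, 0], [0, 0.007, 0.029]],
    [[6.7, 0.2, 0], [0, 0.014, 0.058]],
    [[10, 0.5, -0.1], [0, 0.021, 0.087]],
    [[12.2, 0.8, -0.2], [0, 0.026, 0.107]],
    [[13.8, 1, -0.2], [0, 0.029, 0.12]]
  ]
}}

```text
t: 6.87
ee_pos: [554.4, 245.8, 150.7]
orientation: [-2.629, -1.273, 0.156]
ft_force: [-1.3, -1.4, -0.3]
width: 17.0
grasp_force: 30.0
```

>>> {"method": "servo_tool", "body": {
  "deltas": [
    [[0, 0, 0], [0, 0, 0]],
    [[0, 0, 0], [0, 0, 0]],
    [[0, 0, 0], [0, 0, 0]]
  ]
}}

```text
t: 7.12
ee_pos: [554.7, 246.0, 150.8]
orientation: [-2.629, -1.274, 0.155]
ft_force: [-1.9, -2.2, 0.4]
width: 17.3
grasp_force: 30.0
```

Run:
```python
from h import *
for i in range(4):
    p,R=show(); print(R.inv().apply(ctrl.get_obs()["ft_force"]).round(2), tcp(.08,.24)[0])
    im=get_image("scene")
cv2.imwrite("pics/g3.png",cv2.resize(im["frame"][180:340,220:400],None,fx=4,fy=3.75))
```

```text
t 7.12 p [554.7 246.  150.8] yaw -0.668 F [-1.86 -2.18  0.42] M [-0.4   0.43  0.19] w 17.3 g 30.0 q [0.3  0.55 1.64 0.22 1.11 0.85]
[-2.87 -0.21 -0.38] [554.620293   246.21049888 150.75091198]
t 7.17 p [554.8 246.  150.9] yaw -0.668 F [-3.2  -1.29  0.32] M [-0.38  0.48  0.23] w 16.9 g 30.0 q [0.3  0.55 1.64 0.22 1.11 0.85]
[-2.99 -1.74  0.1 ] [554.620293   246.21049888 150.75091198]
t 7.22 p [554.8 246.1 150.9] yaw -0.668 F [-2.95 -1.15  0.42] M [-0.4   0.48  0.14] w 17.1 g 30.0 q [0.3  0.55 1.64 0.22 1.11 0.85]
[-2.73 -1.66 -0.02] [554.620293   246.21049888 150.75091198]
t 7.27 p [554.9 246.1 150.9] yaw -0.668 F [-2.19 -1.88  0.69] M [-0.41  0.6   0.21] w 17.1 g 30.0 q [0.3  0.55 1.64 0.22 1.11 0.85]
[-2.83 -0.7  -0.54] [554.620293   246.21049888 150.75091198]
```

View pics/g3.png

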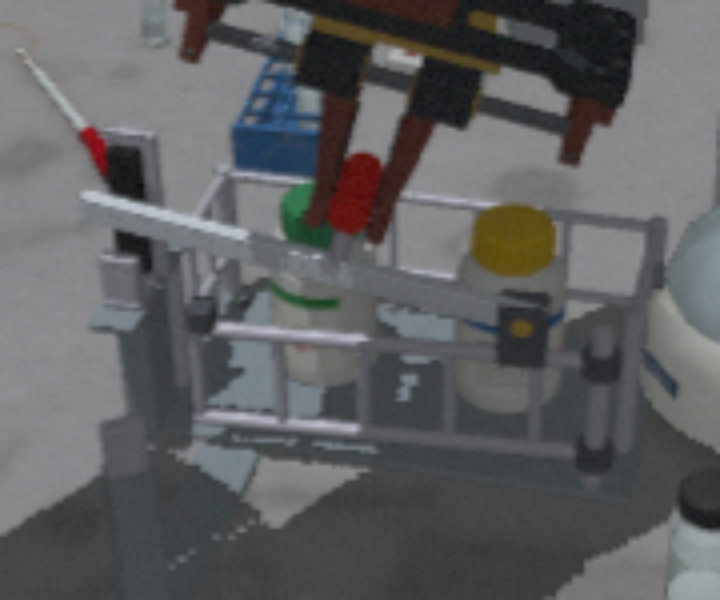

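>>> {"method": "servo_tool", "body": {
  "deltas": [
    [[0.6, 0, 0], [0, 0.001, 0.005]],
    [[1.1, 0, 0], [0, 0.002, 0.01]],
    [[1.7, 0, 0], [0, 0.004, 0.015]],
    [[1.7, 0, 0], [0, 0.004, 0.015]]
  ]
}}

```text
t: 7.65
ee_pos: [556.3, 247.7, 151.0]
orientation: [-2.638, -1.252, 0.151]
ft_force: [-2.6, -2.0, 0.6]
width: 17.2
grasp_force: 30.0
```

>>> {"method": "servo_tool", "body": {
  "deltas": [
    [[0.6, 0, 0], [0, 0.001, 0.005]],
    [[1.1, 0, 0], [0, 0.002, 0.01]],
    [[1.1, 0, 0], [0, 0.002, 0.01]]
  ]
}}

```text
t: 7.9
ee_pos: [557.1, 248.6, 151.0]
orientation: [-2.644, -1.239, 0.149]
ft_force: [-3.5, -0.8, 0.4]
width: 17.3
grasp_force: 30.0
```

>>> {"method": "servo_tool", "body": {
  "deltas": [
    [[0.6, 0, 0], [0, 0.001, 0.005]],
    [[1.1, 0, 0], [0, 0.002, 0.01]],
    [[1.1, 0, 0], [0, 0.002, 0.01]]
  ]
}}

```text
t: 8.15
ee_pos: [557.8, 249.4, 151.0]
orientation: [-2.65, -1.225, 0.148]
ft_force: [-5.2, -1.0, 0.6]
width: 17.1
grasp_force: 30.0
```

```bash
cat >> h.py <<'E'
def avg(n=6):
    F=[];M=[];P=[]
    for i in range(n):
        o=ctrl.get_obs();R=Ro.from_rotvec(o["orientation"]);F.append(R.inv().apply(o["ft_force"]));M.append(R.inv().apply(o["moment"]));P.append(o["ee_pos"]);get_image("top")
    y=R.apply([0,1,0]); print("t",round(o["t"],2),"Ft",np.mean(F,0).round(2),"sd",np.std(F,0).round(2),"Mt",np.mean(M,0).round(2),"P",np.mean(P,0).round(2),"g",round(G0+np.arctan2(y[1],y[0])-Y0,4),"tilt",round(np.arcsin(R.apply([0,1,0])[2]*-1),3))
    r=np.mean(P,0)-R.apply([0,0,18.7])-H; print("handle angle g",round(np.arctan2(-r[1],-r[0])-Y0+G0,4),"radius",np.hypot(*r[:2]).round(1),"z",r[2].round(1)+105)
E
python3 -c "
from h import *
avg()"
```

```text
t 8.4 Ft [-3.6  -3.46 -0.11] sd [0.32 0.11 0.48] Mt [ 0.52 -0.63  0.02] P [557.87 249.39 151.06] g 0.0466 tilt 0.24
handle angle g 0.039 radius 106.4 z 169.2
```

>>> {"method": "servo_tool", "body": {
  "deltas": [
    [[0.6, -0.2, 0], [0, 0.001, 0.005]],
    [[1.1, -0.4, 0], [0, 0.002, 0.01]],
    [[1.1, -0.4, 0], [0, 0.002, 0.01]]
  ]
}}

```text
t: 8.7
ee_pos: [558.4, 250.1, 151.0]
orientation: [-2.657, -1.212, 0.147]
ft_force: [-4.5, -2.0, 0.6]
width: 17.2
grasp_force: 30.0
```

```bash
python3 -c "
from h import *
avg(4)"
```

```text
t 8.85 Ft [-4.87 -1.52 -0.33] sd [0.27 0.43 0.18] Mt [ 0.13 -0.84 -0.06] P [558.37 250.06 151.02] g 0.0362 tilt 0.24
handle angle g 0.0314 radius 106.5 z 169.2
```

>>> {"method": "servo_tool", "body": {
  "deltas": [
    [[0.6, 0, 0], [0, 0.001, 0.005]],
    [[0.6, 0, 0], [0, 0.001, 0.005]],
    [[0.6, 0, 0], [0, 0.001, 0.005]]
  ]
}}

```text
t: 9.15
ee_pos: [558.5, 250.3, 151.0]
orientation: [-2.66, -1.206, 0.148]
ft_force: [-4.8, -4.6, 1.0]
width: 17.3
grasp_force: 30.0
```

```bash
python3 -c "
from h import *
avg(4)"
```

```text
t 9.3 Ft [-6.78 -0.36 -1.23] sd [0.34 0.39 0.39] Mt [ 0.02 -1.15 -0.08] P [558.49 250.25 151.01] g 0.0311 tilt 0.24
handle angle g 0.0294 radius 106.5 z 169.2
```

>>> {"method": "servo_tool", "body": {
  "deltas": [
    [[0.6, 0, 0], [0, 0.001, 0.005]],
    [[0.6, 0, 0], [0, 0.001, 0.005]],
    [[0.6, 0, 0], [0, 0.001, 0.005]]
  ]
}}

```text
t: 9.6
ee_pos: [558.6, 250.4, 151.0]
orientation: [-2.663, -1.199, 0.148]
ft_force: [-5.6, -6.6, 1.9]
width: 17.2
grasp_force: 30.1
```

```bash
python3 -c "
from h import *
avg(4)
plan((.026,.24),[(.026,f) for f in (.22,.2,.18,.16,.14)])
plan((.026,.14),[(.026,f) for f in (.12,.1,.08,.06,.04)])
plan((.026,.04),[(.026,f) for f in (.02,.0)])
"
```

```text
t 9.75 Ft [-7.81 -0.19 -2.12] sd [0.55 0.4  0.26] Mt [ 0.04 -1.43 -0.17] P [558.59 250.39 150.98] g 0.0261 tilt 0.24
handle angle g 0.0278 radius 106.5 z 169.1
[[[-0.0, -0.5, 1.7], [-0.02, -0.0, 0.0]], [[0.0, -1.0, 3.4], [-0.04, 0.0, -0.0]], [[0.0, -1.4, 5.1], [-0.06, 0.0, 0.0]], [[0.0, -1.8, 6.9], [-0.08, -0.0, -0.0]], [[0.0, -2.2, 8.6], [-0.1, -0.0, 0.0]]]
[[[0.0, -0.5, 1.7], [-0.02, 0.0, -0.0]], [[0.0, -1.0, 3.4], [-0.04, 0.0, 0.0]], [[-0.0, -1.4, 5.1], [-0.06, 0.0, 0.0]], [[-0.0, -1.8, 6.9], [-0.08, 0.0, -0.0]], [[0.0, -2.2, 8.6], [-0.1, 0.0, -0.0]]]
[[[0.0, -0.5, 1.7], [-0.02, 0.0, 0.0]], [[-0.0, -1.0, 3.4], [-0.04, 0.0, 0.0]]]
```

>>> {"method": "servo_tool", "body": {
  "deltas": [
    [[0, -0.5, 1.7], [-0.02, 0, 0]],
    [[0, -1, 3.4], [-0.04, 0, 0]],
    [[0, -1.4, 5.1], [-0.06, 0, 0]],
    [[0, -1.8, 6.9], [-0.08, 0, 0]],
    [[0, -2.2, 8.6], [-0.1, 0, 0]]
  ]
}}

```text
t: 10.22
ee_pos: [555.5, 253.1, 143.2]
orientation: [-2.749, -1.238, 0.09]
ft_force: [-4.6, -7.6, 1.9]
width: 17.3
grasp_force: 30.1
```

```bash
python3 -c "
from h import *
avg(4)"
```

```text
t 10.37 Ft [-8.09  1.29 -0.65] sd [0.43 1.18 0.9 ] Mt [-0.27 -1.38 -0.18] P [555.32 253.16 142.95] g 0.0268 tilt 0.14
handle angle g 0.0286 radius 112.6 z 161.5
```

>>> {"method": "servo_tool", "body": {
  "deltas": [
    [[0, -0.5, 1.7], [-0.02, 0, 0]],
    [[0, -1, 3.4], [-0.04, 0, 0]],
    [[0, -1.4, 5.1], [-0.06, 0, 0]]
  ]
}}

```text
t: 10.67
ee_pos: [553.9, 254.4, 138.2]
orientation: [-2.799, -1.26, 0.054]
ft_force: [-5.2, -7.6, 2.2]
width: 17.4
grasp_force: 30.1
```

```bash
python3 -c "
from h import *
avg(4)"
```

```text
t 10.82 Ft [-7.6   1.5   0.01] sd [0.94 0.96 1.34] Mt [-0.28 -1.39 -0.2 ] P [553.69 254.53 138.02] g 0.0269 tilt 0.08
handle angle g 0.0289 radius 115.9 z 156.7
```

>>> {"method": "servo_tool", "body": {
  "deltas": [
    [[0, -0.4, 1.7], [-0.02, 0, 0]],
    [[0, -0.8, 3.4], [-0.04, 0, 0]],
    [[0, -1.2, 5.1], [-0.06, 0, 0]],
    [[0, -1.3, 6], [-0.07, 0, 0]]
  ]
}}

```text
t: 11.2
ee_pos: [552.3, 255.9, 132.4]
orientation: [-2.858, -1.287, 0.01]
ft_force: [-6.0, -8.3, 9.1]
width: 17.5
grasp_force: 30.1
```

```bash
python3 -c "
from h import *
avg(4)
im=get_image('scene'); cv2.imwrite('pics/g4.png',cv2.resize(im['frame'][180:340,220:400],None,fx=4,fy=3.75))"
```

```text
t 11.35 Ft [-8.64  0.68 -4.02] sd [0.92 0.3  2.97] Mt [-0.06 -1.5  -0.19] P [552.25 255.84 132.4 ] g 0.0268 tilt 0.01
handle angle g 0.0286 radius 119.1 z 151.1
```

View pics/g4.png

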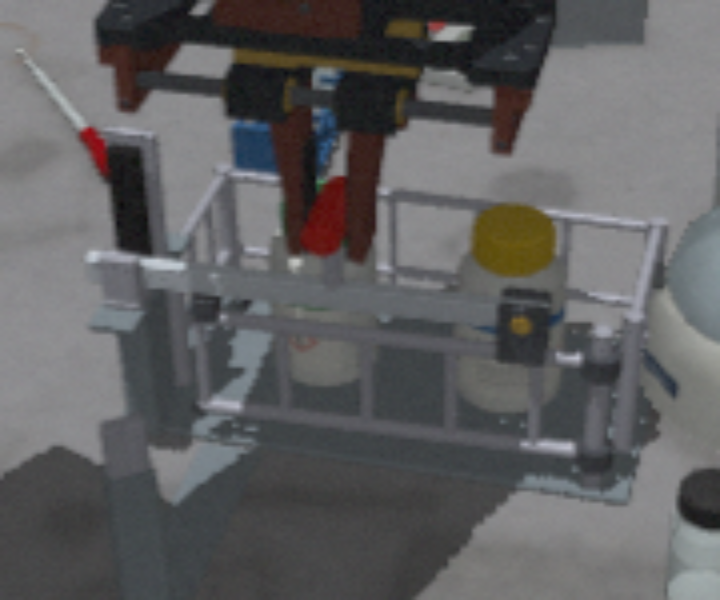

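Run:
```python
from h import *
p=get_image('scene'); w=cloud(p)
yaw=Y0-G0+.028; d=-np.array([np.cos(yaw),np.sin(yaw)]); x=np.array([-np.sin(yaw),np.cos(yaw)])
q=w[...,:2]-H[:2]; r=q@d; s=q@x; z=w[...,2]
for lo in range(130,245,8):
    m=(r>lo)&(r<lo+8)&(z>95)&(z<128)&(abs(s)<22)
    if m.sum(): 
        i=np.argsort(-z[m])[:5]; print(lo,m.sum(),"top z",z[m][i].mean().round(1),"s",s[m][i].mean().round(1))
cv2.imwrite('pics/g5.png',cv2.resize(p['frame'][225:275,235:300],None,fx=10,fy=10,interpolation=cv2.INTER_CUBIC))
```

```text
130 37 top z 112.7 s -3.4
138 35 top z 113.5 s -4.9
146 38 top z 113.0 s -4.0
154 36 top z 112.9 s -3.3
162 35 top z 113.1 s -2.6
170 40 top z 113.0 s -3.6
178 49 top z 112.7 s -2.7
186 34 top z 112.2 s -2.7
194 36 top z 112.8 s -4.6
202 136 top z 127.2 s 9.1
210 89 top z 126.7 s 1.7
218 66 top z 126.3 s 2.2
226 20 top z 112.7 s -3.2
234 7 top z 108.6 s -5.8
```

View pics/g5.png

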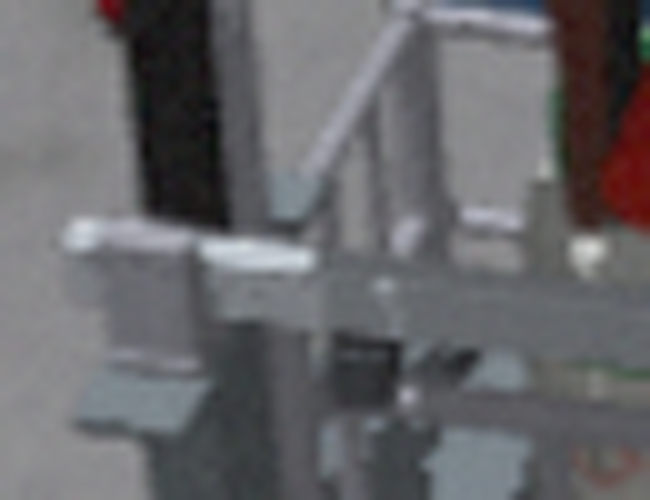

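>>> {"method": "servo_tool", "body": {
  "deltas": [
    [[-0.4, 0, 0.2], [0, 0, -0.004]],
    [[-0.8, 0, 0.3], [-0.005, 0, -0.008]],
    [[-1, 0, 0.4], [-0.008, 0, -0.01]],
    [[-1, 0, 0.4], [-0.008, 0, -0.01]]
  ]
}}

```text
t: 11.83
ee_pos: [552.2, 255.6, 132.4]
orientation: [-2.857, -1.303, 0.003]
ft_force: [-3.5, -4.7, 2.9]
width: 17.4
grasp_force: 30.0
```

```bash
python3 -c "
from h import *
avg(3)"
```

```text
t 11.93 Ft [-6.05 -0.81 -3.09] sd [0.16 1.04 0.21] Mt [ 0.27 -1.13 -0.07] P [552.21 255.56 132.39] g 0.0359 tilt 0.002
handle angle g 0.0309 radius 119.1 z 151.1
```

Force is low and the bar is seated; release and retreat upward.

>>> {"method": "servo_tool", "body": {
  "deltas": [
    [[-0.5, 0, 0], [0, 0, 0]],
    [[-0.5, 0, 0], [0, 0, 0]],
    [[-0.5, 0, 0], [0, 0, 0]],
    [[-0.5, 0, 0], [0, 0, 0]],
    [[-0.5, 0, 0], [0, 0, 0]]
  ],
  "grip": 0.3
}}

```text
t: 12.4
ee_pos: [552.5, 255.8, 132.3]
orientation: [-2.857, -1.303, 0.001]
ft_force: [-0.3, -0.0, -0.5]
width: 30.4
grasp_force: 0.0
```

>>> {"method": "servo_tool", "body": {
  "deltas": [
    [[0, 0, 0], [0, 0, 0]],
    [[0, 0, -5], [0, 0, 0]],
    [[0, 0, -20], [0, 0, 0]],
    [[0, 0, -50], [0, 0, 0]],
    [[0, 0, -85], [0, 0, 0]]
  ]
}}

```text
t: 12.82
ee_pos: [550.9, 254.8, 216.5]
orientation: [-2.857, -1.303, 0.009]
ft_force: [1.1, 0.6, -0.3]
width: 30.6
grasp_force: 0.0
```

>>> {"method": "servo_tool", "body": {
  "deltas": [
    [[0, 0, -30], [0, 0, 0]],
    [[0, 0, -60], [0, 0, 0]],
    [[0, 0, -60], [0, 0, 0]],
    [[0, 0, -60], [0, 0, 0]]
  ]
}}

```text
t: 13.15
ee_pos: [553.4, 255.8, 279.5]
orientation: [-2.857, -1.303, -0.004]
ft_force: [-0.6, -1.5, -0.2]
width: 30.9
grasp_force: 0.0
```

Run:
```python
from h import *
show()
p=get_image('scene'); w=cloud(p)
f=p["frame"].astype(int)
red=(f[...,2]>110)&(f[...,2]>2*f[...,1])&(f[...,2]>2*f[...,0])&(w[...,2]>130)&(w[...,2]<180)&(abs(w[...,0]-550)<50)&(abs(w[...,1]-250)<45)
x=w[red]; print("handle",cv2.minAreaRect(x[:,:2].astype(np.float32))[0],np.percentile(x[:,2],95))
cv2.imwrite('pics/g6.png',cv2.resize(p['frame'][180:340,220:400],None,fx=4,fy=3.75))
```

```text
t 13.15 p [553.4 255.8 279.5] yaw -0.715 F [-0.61 -1.48 -0.2 ] M [-0.12  0.14 -0.03] w 30.9 g 0.0 q [0.41 0.34 1.61 0.   1.18 1.13]Traceback (most recent call last):
  File "<stdin>", line 6, in <module>
    return _quantile_unchecked(
        a, q, axis, out, overwrite_input, method, keepdims, weights)
    return _ureduce(a,
                    func=_quantile_ureduce_func,
    ...<5 lines>...
                    overwrite_input=overwrite_input,
                    method=method)
    r = func(a, **kwargs)
    result = _quantile(arr,
                       quantiles=q,
    ...<2 lines>...
                       out=out,
                       weights=wgt)
    slices_having_nans = np.isnan(arr[-1, ...])
                                  ~~~^^^^^^^^^
IndexError: index -1 is out of bounds for axis 0 with size 0
```

Run:
```python
from h import *
p=get_image('scene'); w=cloud(p)
f=p["frame"].astype(int)
red=(f[...,2]>60)&(f[...,2]>2*f[...,1])&(f[...,2]>2*f[...,0])&(w[...,2]>130)&(w[...,2]<180)&(abs(w[...,0]-540)<60)&(abs(w[...,1]-210)<85)
x=w[red]; print(len(x))
if len(x): print("handle",cv2.minAreaRect(x[:,:2].astype(np.float32)),np.percentile(x[:,2],95))
cv2.imwrite('pics/g6.png',cv2.resize(p['frame'][180:340,220:400],None,fx=4,fy=3.75))
```

```text
189
handle ((549.2022705078125, 251.95977783203125), (43.657318115234375, 15.238937377929688), 48.33124923706055) 159.46252034139496
```

View pics/g6.png

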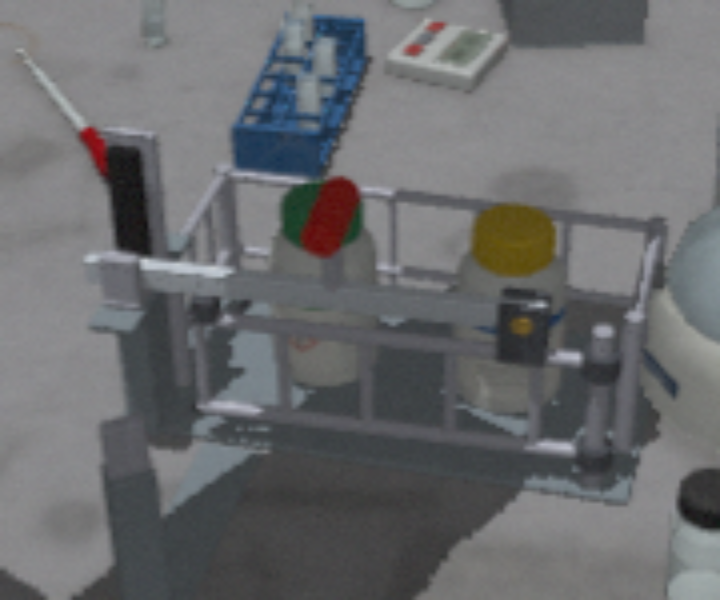

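The picture shows the gate shut: the bar is level behind the catch tooth (about pixel 250,251), the gripper is clear, and the bottles and vial are standing.

```bash
python3 -c "
from h import *
print(close_job())"
```

```text
the job is handed in; nothing more can be done
None
```

I swung the gate shut and dropped the bar down behind the catch tooth, where it held by itself after release; the bottles and vial were left standing. I handed the job in at about 13 s, and the hand-in call returned no verdict.

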